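Load a cheese mould and clamp it in the star-handle press

ROBOT

A 7-joint arm with a two-finger parallel gripper is mounted at the origin on the work surface. World frame = base frame: x ahead of the robot, y to its left, z up, the work surface at z = 0. Lengths are in m, angles in rad, forces in N, time in s.
With the tool pointing down it reaches from about 0.35 to 0.9 m from the base axis. Payload 7.2 kg.
Tool frame: the origin (TCP) lies at the very end of the fingers, on their centre line; the grasp point (between the pads) lies 19 mm behind it; z points along the fingers, y is the line along which they close (so a half turn about z gives the same grasp; the last joint's range is limited). The gripper opens to 88 mm and grips with 3 to 60 N. Pads are 20 mm wide; open, the fingers measure 115 mm over their backs; the gripper's body (75 mm by 178 mm) begins 61 mm behind the grasp point.
Start: joints at [-1.344, 0.411, -0.013, 1.596, 0.006, 1.134, -0.082], TCP at [0.182, 0.598, 0.223] pointing down, gripper open.
Joint ranges: [-2.95, 2.95], [-0.29, 1.99], [-1.47, 1.44], [0.14, 2.54], [-1.03, 4.17], [0.13, 1.85], [-2.86, 2.86]. Speed limits (rad/s): [2.39, 2.39, 3.01, 3.01, 3.14, 3.14, 3.14].

INTERFACE

Orientations are given as [roll, pitch, yaw] about the fixed x, y, z axes, in that order (R = Rz(yaw) Ry(pitch) Rx(roll)).
In Python, from cell import robot, viewer gives the robot as it stands.
- The arm moves only by the tool step_arm, never from a script. Its argument "motion" is a list of rows, each an object with "xyz": the shift along the tool's x, y, z in cm, a list of three; "rot": the turn, a rotation vector about the tool's x, y, z in degrees, a list of three; "claw": the opening, from 0 (shut) to 1 (fully open). A call has 1 to 5 rows; each row is the pose to reach, as a shift and turn from the pose commanded when the call began, along the tool's axes at that moment; what a row does not reach only later rows make up. A row lasts 1/10 s, in which the tool goes at most 50 mm and 8.59 degrees, less where a joint would pass 70% of its speed; a pose out of reach is approached as far as the arm can. A call with a gripper value outside its range is refused whole. The fingers move at their own pace and stop on an object; the grip force is fixed at half the most. Time passes only in rows, so rows that repeat a pose let the fingers close. It gives the time, the measured TCP pose, the force, the opening and the grip force at its end, in the units of the state.
- robot.sense(): the state, without advancing time (a new reading comes with each control period).
- viewer.snapshot(name): name is "scene" or "top" or "wrist"; returns a dict with "color" (480x640x3 uint8, red, green, blue), "fx", "fy", "cx", "cy" (pixels), "k1" (the pictures are not rectified: a ray, as slopes to the right and down, at radius r is drawn at 1 + k1 r^2 times it, then the intrinsics apply), "R" (3x3) and "t" (3): a world point X has camera coordinates R X + t. Camera axes: x right, y down, z forward; pixel columns grow to the right and rows downward; lengths in m; the calibration is good to about 2 mm. A picture is of the moment at which its call begins. There is no depth.
- robot.job_done(): hands the job in; it is judged then, once.
The state is a dict: "clock": time; "joint_positions": joint angles; "joint_vel": joint speeds; "effort": joint torques, N m; "ee_pos": TCP position; "orientation": TCP orientation; "ft_force": force on the tool from outside, world axes, zero at the start; "ft_torque": the same for the moment, N m; "opening": finger opening in m; "grip_force": force on a finger pad.
Only numpy, scipy, OpenCV 4.12 (cv2) and the standard library are available. Lean on these libraries where they do the work, as an engineer would, in place of code of your own. Each camera call takes 0.05 s, during which the arm holds its last target. There are 200 camera calls.

TASK

Set the white cheese mould down upright in the trough of the bench press, lengthwise between the side rails, and let go. Then wind the press plate in by pushing the spokes of the star handle round clockwise (seen from above), one spoke after another, until the plate clamps the mould firmly against the end plate: stop as soon as the handle has gone clearly stiff, without crushing the mould, and let go. Do not push the plate by hand, be gentle with the mould and the handle, and leave everything else on the table where it is.

Things in the scene. Friction and masses are not known exactly. Their poses are not given: they have to be found in the camera images.
- press: white and green horizontal press, fixed; place and yaw differ each run. Origin under it at table height, z up, y along the ram to the green end plate. In its frame (mm): trough floor z 20; side rails' inner faces x -31 and +31, tops z 29; end plate's inner face y 120, 80 wide, top z 100; gear housing 85 x 85 centred at y -130, top z 97, its collar 40 dia. to z 111. Bed 130 wide, y -220 to 180.
- seat (a point): where the centre of the mould is once it is clamped: on the trough floor, midway between the rails, against the end plate. Axes as the press's: y towards the end plate. The mould may be set down anywhere in the trough ahead of the plate; the plate slides it along.
- hood (a point): clear guard sheet with a yellow rim over the far (press +x) half of the star handle: middle of the top of its edge nearest the robot, 17 mm to +x of the star's axis and 32 above the spokes. It is 4 thick, runs 98 to +x and 100 to each side along y, on two posts. Fingers can push spokes only on its open -x side. Below the spokes' centre line 29 mm are free over the collar, 43 over the housing.
- star: star handle, on a vertical shaft at x 0, y -130 of the press. Origin on its axis at spoke mid-height, 140 above the table; x axis along the red-knobbed spoke. 4 steel spokes 90 degrees apart, 12 dia., hub 42 dia. (22 below to 18 above). Clockwise from above drives the plate 12 mm per rad to the end plate. It stays where left, also clamped. 140 to 275 degrees bring the plate to a seated mould.
- red_knob (a point): centre of the red ball knob (26 dia., the other three are black) on one spoke's end, 95 from the axis. Free turning takes 0.5 N m: 7 N at 70 mm from the axis. With the mould against the end plate it stiffens by about 2.5 N at 70 mm per 0.1 rad: 10 N at 70 mm gives some 17 N of clamping, 12.5 N some 31 N, 20 N some 75 N (crushed).
- ram: steel ram, 16 dia., with the aluminium press plate (58 wide, 66 high, 12 thick, a rubber buffer of 18 N per mm behind it) on its end. Origin at the end of the rod, 60 above the table; axes as the press's. The plate is screwed on, and its front lies somewhere 4 to 20 mm ahead (+y) of the origin, differently each run. It starts 30 to 57 mm short of a seated mould.
- mould_center (a point): centre of the white plastic cheese mould with a blue top, a closed rigid block 54 (its x) by 70 (its y) by 80 high, about 0.5 kg, standing upright on the table. The centre is 40 above its underside. In the press its y lies along the press's y, either way round. The mould may be set down anywhere in the trough ahead of the plate; the plate slides it along.
- mould: the same mould, origin at the centre of its underside
- green_mould_center (a point): centre of a green mould of the same size, not to be used; leave alone
- tea_glass: amber tea glass, 60 dia., 85 high, origin under it; leave alone
- bottle: clear bottle, 60 dia., 160 high, origin under it; leave alone
- jar: glass jar with a red cap, 72 dia., 85 high, origin under it; leave alone
- dish: white saucer, 100 dia., origin under it; leave alone
- green_tub: open green tub, 100 x 120 x 70 high, origin under it; leave alone
- spatula: spatula 280 long, lying; leave alone
Things that resemble listed ones, but are neither listed nor needed, are in the scene too. What is shaped like the mould but purple is not meant.

How it is judged:
By the outcome, as a careful person would: the job done as asked, in the order asked, and still so for the second after the job is handed in, with the robot touching nothing.
It also fails if it takes over 72 s, if anything falls off the work surface, if the arm or the gripper's body presses on something with over 40 N, if the wrist force passes 120 N, or if a joint passes its speed limit or range.

## Working session

There is one attempt and no reset: what is moved stays moved. The work goes in short steps, Python scripts to look and compute and a tool call to move; the robot and the scene stay as the last step left them, time stands still between calls to the robot, and variables do not carry over. Pictures are saved under pics/ and viewed, at most 10 in all, crops included, and the job is handed in when it is done.

Besides the shell and the picture viewer there is one more tool, called by a JSON object that holds its "name" and its "arguments". step_arm: Moves the arm, as the interface text tells. Its arguments: {"type":"object","properties":{"motion":{"type":"array"}},"required":["motion"]}

```bash
mkdir -p pics
cat > h.py <<'E'
import numpy as np, cv2, json
from cell import robot, viewer
def snap(name, tag):
    s=viewer.snapshot(name); cv2.imwrite(f'pics/{tag}.png', s['color'][:,:,::-1])
    np.savez(f'pics/{tag}.npz', **{k:np.array(v) for k,v in s.items()}); return s
def load(tag): return dict(np.load(f'pics/{tag}.npz'))
def ray(s,u,v):
    K=np.array([[s['fx'],0,s['cx']],[0,s['fy'],s['cy']],[0,0,1.]])
    p=cv2.undistortPoints(np.array([[[u,v]]],float),K,np.array([float(s['k1']),0,0,0]))[0,0]
    R=np.array(s['R']);t=np.array(s['t']); d=R.T@np.array([p[0],p[1],1]); return -R.T@t, d
def onz(s,u,v,z):
    o,d=ray(s,u,v); return o+d*(z-o[2])/d[2]
def proj(s,X):
    K=np.array([[s['fx'],0,s['cx']],[0,s['fy'],s['cy']],[0,0,1.]],float)
    rv=cv2.Rodrigues(np.array(s['R'],float))[0]
    return cv2.projectPoints(np.array(X,float).reshape(-1,1,3),rv,np.array(s['t'],float),K,np.array([float(s['k1']),0,0,0]))[0][:,0]
E
python3 - <<'E'
from h import *
for n in ('scene','top'):
    s=snap(n,n+'0'); print(n,s['fx'],s['k1'],-np.array(s['R']).T@s['t'])
print(robot.sense())
E
```

```text
scene 521.2153182872277 -0.11226754013117625 [ 0.91192741 -0.48032213  1.14878946]
top 468.36366000980644 -0.03623190930781086 [ 0.46948068 -0.03286362  1.07954918]
{'clock': 0.1, 'joint_positions': array([-1.34420189,  0.41178593, -0.01272565,  1.59697271,  0.00559937,
        1.13429882, -0.082238  ]), 'joint_vel': array([ 0.00059735, -0.00280689,  0.00066629, -0.00338122, -0.00152011,
        0.00224052, -0.00080955]), 'effort': array([ 2.36825304e-03, -5.89100218e+01,  6.43575825e-01, -2.91707826e+01,
       -5.37602627e-02,  1.45408732e-02,  7.28462624e-05]), 'ee_pos': array([0.18148432, 0.59758603, 0.22190921]), 'orientation': array([-3.14016661e+00,  9.51479779e-05,  2.84679679e+00]), 'ft_force': array([1.13652499, 0.09115292, 0.24947985]), 'ft_torque': array([-0.00477802,  0.01463881,  0.04979134]), 'grip_force': 0.0, 'opening': 0.08758455170560729}
```

View pics/scene0.png

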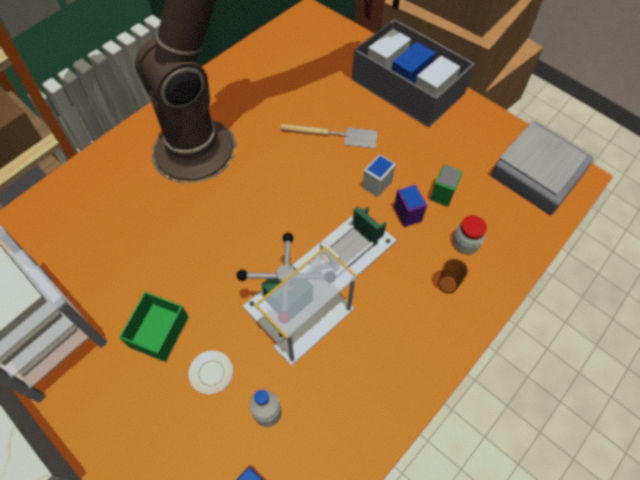

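View pics/top0.png

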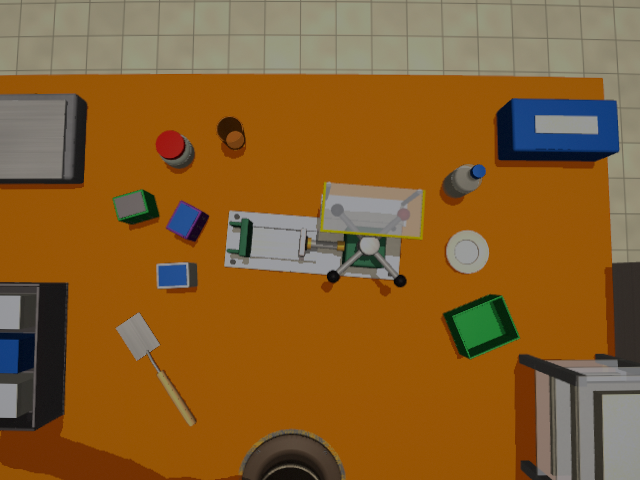

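The scene and top views show the white mould with its blue top at about (173,275) in top and (378,168) in scene. The press lies along y from (230,245) to (400,245), and the star axis is at (370,246). The red knob is under the hood at about (403,214). I'll enlarge these parts.

Run:
```python
import cv2, numpy as np
t=cv2.imread('pics/top0.png')
a=cv2.resize(t[175:295,215:435],None,fx=3.6,fy=3.6,interpolation=cv2.INTER_CUBIC)
cv2.imwrite('pics/c1.png',a)
s=cv2.imread('pics/scene0.png')
m=cv2.resize(t[255:295,145:205],None,fx=7,fy=7,interpolation=cv2.INTER_CUBIC)
n=cv2.resize(s[145:205,350:410],None,fx=5,fy=5,interpolation=cv2.INTER_CUBIC)
c=np.zeros((300,740,3),np.uint8); c[:280,:420]=m; c[:300,430:730]=n
cv2.imwrite('pics/c2.png',c)
```

```text
(no output)
```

View pics/c1.png

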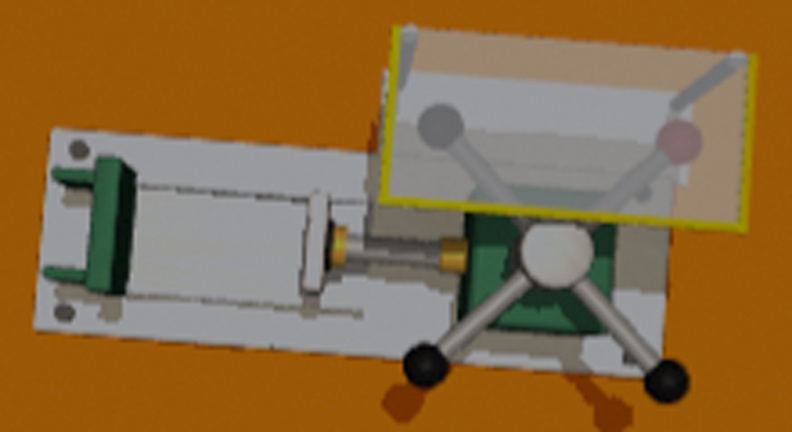

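View pics/c2.png

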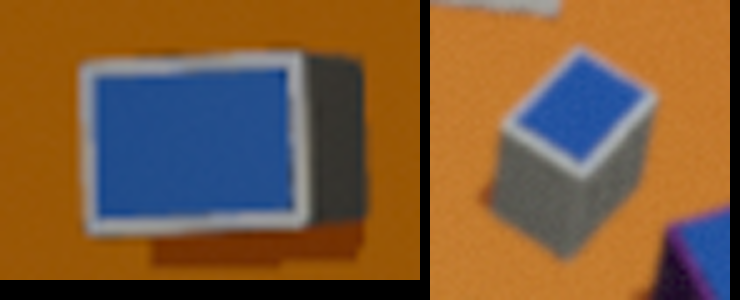

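The crop c1 shows the knobs at (426,365), (667,381), (440,126) and the red one at (680,142). The hood's near edge runs (382,203)-(748,231), and the plate is at (315,240). In c2 the mould's top corners are (80,62), (303,52), (310,226), (88,236) in the left half.

```bash
cat >> h.py <<'E'
def c1(u,v): return u/3.6+215-.36, v/3.6+175-.36
def c2(u,v): return u/7+145-.43, v/7+255-.43
E
python3 - <<'E'
from h import *
s=load('top0'); f=lambda p,z: onz(s,*c1(*p),z)
kn={k:f(p,.14) for k,p in dict(red=(680,142),a=(440,126),b=(426,365),c=(667,381)).items()}
for k in kn: print(k,kn[k].round(4))
ax=np.mean(list(kn.values()),0); print('axis mean',ax, [round(np.linalg.norm(kn[k]-ax),4) for k in kn],[round(float(np.degrees(np.arctan2(*(kn[k]-ax)[1::-1]))),1) for k in kn])
h0,h1=f((384,203),.174),f((748,231),.174); print('hood',h0,h1,np.linalg.norm(h1-h0)); d=(h0-h1); print('yaw of press y',np.degrees(np.arctan2(d[1],d[0])))
for nm,p,q in (('bedleft',(35,330),(52,127)),('bedbottom',(665,378),(35,330))):
    a,b=f(p,.012),f(q,.012); print(nm,a,b,np.linalg.norm(b-a),np.degrees(np.arctan2(*(b-a)[1::-1])))
m=[onz(s,*c2(*p),.08) for p in ((80,62),(303,52),(310,226),(88,236))]
print('mould',np.mean(m,0),[np.linalg.norm(m[i]-m[i-1]).round(4) for i in range(4)],np.degrees(np.arctan2(*(m[0]-m[1])[1::-1])),np.degrees(np.arctan2(*(m[3]-m[2])[1::-1])))
ss=load('scene0'); cs=[onz(ss,350+(u-430)/5-.4,145+v/5-.4,.08) for u,v in ((582,46),(657,97),(582,178),(502,124))]
print('mould scene',np.mean(cs,0),[np.linalg.norm(cs[i]-cs[i-1]).round(4) for i in range(4)])
# end plate inner top edge z .1 ; press plate top front edge z~?
print('endplate inner top',f((124,158),.1),f((104,293),.1)) 
print('endplate', f((135,167),.1), f((122,293),.1))
for z in (.06,.093): print('plate front',f((303,291),z),f((313,193),z))
E
```

```text
red [ 0.5925 -0.2277  0.14  ]
a [ 0.601  -0.0927  0.14  ]
b [ 0.4671 -0.0847  0.14  ]
c [ 0.4586 -0.2189  0.14  ]
axis mean [ 0.52979996 -0.15601062  0.14      ] [np.float64(0.0952), np.float64(0.0953), np.float64(0.0949), np.float64(0.095)] [-48.8, 41.7, 131.3, -138.5]
hood [ 0.55427694 -0.06023502  0.174     ] [ 0.53981876 -0.25695151  0.174     ] 0.19724709919766006
yaw of press y 85.79646024074547
bedleft [0.48800356 0.15559831 0.012     ] [0.61744284 0.14682365 0.012     ] 0.12973636477128733 -3.8781369867836664
bedbottom [ 0.45897413 -0.24304047  0.012     ] [0.48800356 0.15559831 0.012     ] 0.3996943659463915 85.83499379174943
mould [0.46756846 0.25436505 0.08      ] [np.float64(0.0531), np.float64(0.0685), np.float64(0.053), np.float64(0.0679)] 92.80011894945304 92.85817170858179
mould scene [0.46754478 0.25359155 0.08      ] [np.float64(0.0688), np.float64(0.0502), np.float64(0.0678), np.float64(0.0522)]
endplate inner top [0.587106   0.08956646 0.1       ] [0.50811692 0.1002244  0.1       ]
endplate [0.5818341  0.08306578 0.1       ] [0.50815516 0.08975173 0.1       ]
plate front [ 0.51132957 -0.01474745  0.06      ] [ 0.57090031 -0.02054185  0.06      ]
plate front [ 0.50997504 -0.01533382  0.093     ] [ 0.56761764 -0.02094067  0.093     ]
```

```bash
cat >> h.py <<'E'
from scipy.spatial.transform import Rotation as Ro
PS=np.radians(-4.18); EX=np.array([np.cos(PS),np.sin(PS),0]); EY=np.array([-np.sin(PS),np.cos(PS),0])
AX=np.array([.5298,-.1560,0]); P=AX+.130*EY
def press(x,y,z): return P+x*EX+y*EY+np.array([0,0,z])   # m
def tgt(X,yang,n=5):
    """rows to world X with tool y at world angle yang (deg, mod 180)"""
    st=robot.sense(); Rc=Ro.from_euler('xyz',st['orientation']); y0=np.degrees(st['orientation'][2])
    yaw=yang+90; yaw=y0+(yaw-y0+90)%180-90
    Rt=Ro.from_euler('xyz',[np.pi,0,np.radians(yaw)])
    d=Rc.as_matrix().T@(np.array(X)-st['ee_pos'])*100; w=np.degrees((Rc.inv()*Rt).as_rotvec())
    print('at',st['ee_pos'].round(4),'yaw',y0.round(1),'F',st['ft_force'].round(2),'T',st['ft_torque'].round(2),'open',st['opening'].round(4),'t',round(st['clock'],2),'j7',st['joint_positions'].round(2))
    print('full',d.round(2),w.round(1),'norm mm',(np.linalg.norm(d)*10).round(1))
    for i in range(1,n+1): print((d*i/n).round(2).tolist(),(w*i/n).round(1).tolist())
E
python3 - <<'E'
from h import *
tgt([.4675,.254,.20],2.83,10)
E
```

```text
Traceback (most recent call last):
  File "h.py", line 29, in tgt
    print('at',st['ee_pos'].round(4),'yaw',y0.round(1),'F',st['ft_force'].round(2),'T',st['ft_torque'].round(2),'open',st['opening'].round(4),'t',round(st['clock'],2),'j7',st['joint_positions'].round(2))
                                                                                                                       ^^^^^^^^^^^^^^^^^^^
AttributeError: 'float' object has no attribute 'round'
```

```bash
sed -i "s/st\['opening'\].round(4)/round(float(st['opening']),4)/" h.py
python3 - <<'E'
from h import *
tgt([.4675,.254,.20],2.83,10)
E
```

```text
at [0.1815 0.5976 0.2219] yaw 163.1 F [1.14 0.09 0.25] T [-0.    0.01  0.05] open 0.0876 t 0.1 j7 [-1.34  0.41 -0.01  1.6   0.01  1.13 -0.08]
full [-37.35 -24.56   2.23] [-0.1  0.1 70.3] norm mm 447.6
[-3.74, -2.46, 0.22] [-0.0, 0.0, 7.0]
[-7.47, -4.91, 0.45] [-0.0, 0.0, 14.1]
[-11.21, -7.37, 0.67] [-0.0, 0.0, 21.1]
[-14.94, -9.83, 0.89] [-0.0, 0.0, 28.1]
[-18.68, -12.28, 1.11] [-0.0, 0.0, 35.1]
[-22.41, -14.74, 1.34] [-0.0, 0.0, 42.2]
[-26.15, -17.19, 1.56] [-0.0, 0.0, 49.2]
[-29.88, -19.65, 1.78] [-0.1, 0.0, 56.2]
[-33.62, -22.11, 2.01] [-0.1, 0.0, 63.3]
[-37.35, -24.56, 2.23] [-0.1, 0.1, 70.3]
```

{"name": "step_arm", "arguments": {"motion": [{"xyz": [-3.7,-2.5,0],"rot": [0,0,7],"claw": 0.82},{"xyz": [-7.5,-4.9,0],"rot": [0,0,14],"claw": 0.82},{"xyz": [-11.2,-7.4,0],"rot": [0,0,21],"claw": 0.82},{"xyz": [-14.9,-9.8,0],"rot": [0,0,28],"claw": 0.82},{"xyz": [-18.7,-12.3,0],"rot": [0,0,35],"claw": 0.82}]}}

```text
clock: 0.6
ee_pos: [0.3255, 0.4244, 0.2224]
orientation: [-3.141, -0.0, 2.231]
ft_force: [0.4, 0.3, -0.2]
opening: 0.0724
grip_force: 0.0
```

Run:
```python
from h import *
tgt([.4675,.254,.16],2.83,5)
```

```text
at [0.3255 0.4244 0.2224] yaw 127.8 F [ 0.38  0.25 -0.25] T [-0.03 -0.1  -0.  ] open 0.0724 t 0.6 j7 [-1.15  0.26  0.17  1.83 -0.05  1.06 -0.3 ]
full [-22.17   0.76   6.24] [-0.  0. 35.] norm mm 230.5
[-4.43, 0.15, 1.25] [-0.0, 0.0, 7.0]
[-8.87, 0.3, 2.5] [-0.0, 0.0, 14.0]
[-13.3, 0.46, 3.74] [-0.0, 0.0, 21.0]
[-17.74, 0.61, 4.99] [-0.0, 0.0, 28.0]
[-22.17, 0.76, 6.24] [-0.0, 0.0, 35.0]
```

{"name": "step_arm", "arguments": {"motion": [{"xyz": [-4.4,0.2,1.2],"rot": [0,0,7],"claw": 0.82},{"xyz": [-8.9,0.3,2.5],"rot": [0,0,14],"claw": 0.82},{"xyz": [-13.3,0.5,3.7],"rot": [0,0,21],"claw": 0.82},{"xyz": [-17.7,0.6,5.0],"rot": [0,0,28],"claw": 0.82},{"xyz": [-22.2,0.8,6.2],"rot": [0,0,35],"claw": 0.82}]}}

```text
clock: 1.1
ee_pos: [0.4687, 0.2548, 0.1601]
orientation: [-3.141, 0.0, 1.621]
ft_force: [0.4, 1.0, 0.0]
opening: 0.0718
grip_force: 0.0
```

Run:
```python
from h import *
s=snap('wrist','w1')
tgt([.4675,.254,.031],2.83,5)
c=[.4675,.254]; a=np.radians(2.83); u=np.array([np.cos(a),np.sin(a)]); v=np.array([-u[1],u[0]])
pts=[list(np.array(c)+i*.027*u+j*.035*v)+[.08] for i,j in((1,1),(1,-1),(-1,-1),(-1,1))]
q=proj(s,pts); print(q.round(1))
im=cv2.imread('pics/w1.png'); cv2.polylines(im,[q.round().astype(int).reshape(-1,1,2)],True,(0,255,255),1); cv2.imwrite('pics/w1o.png',im)
```

```text
at [0.473  0.2471 0.1587] yaw 92.0 F [ 2.1  -5.57 -1.46] T [-0.41 -0.15 -0.09] open 0.0719 t 1.15 j7 [-0.88  0.33  0.38  1.91 -0.15  0.93 -0.39]
full [ 0.77 -0.54 12.77] [ 0.1  0.3 -0.9] norm mm 128.0
[0.15, -0.11, 2.55] [0.0, 0.1, -0.2]
[0.31, -0.21, 5.11] [0.0, 0.1, -0.3]
[0.46, -0.32, 7.66] [0.0, 0.2, -0.5]
[0.61, -0.43, 10.21] [0.1, 0.2, -0.7]
[0.77, -0.54, 12.77] [0.1, 0.3, -0.9]
[[354.7 195.9]
 [352.  288.1]
 [280.4 288. ]
 [277.5 195.9]]
```

View pics/w1o.png

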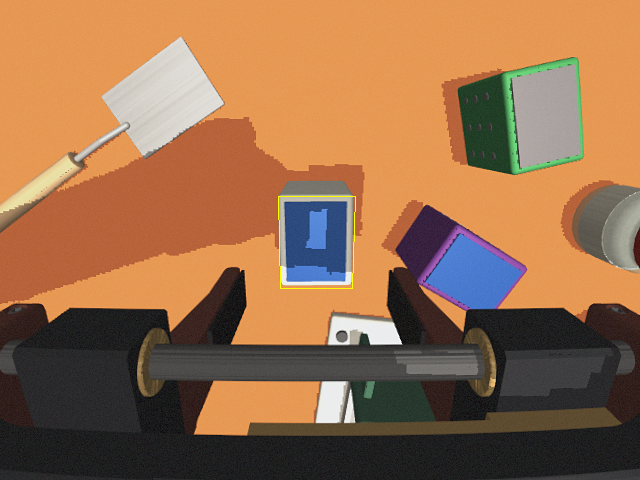

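The wrist view shows the predicted outline (280-355, 196-288) lying on the mould's top, so the estimate is good. The arm is still swinging a little, so I'll descend more gently.

{"name": "step_arm", "arguments": {"motion": [{"xyz": [0,0,0.5],"rot": [0,0,0],"claw": 0.82},{"xyz": [0,0,2],"rot": [0,0,0],"claw": 0.82},{"xyz": [0,0,4],"rot": [0,0,0],"claw": 0.82},{"xyz": [0,0,5.5],"rot": [0,0,0],"claw": 0.82},{"xyz": [0,0,6],"rot": [0,0,0],"claw": 0.82}]}}

```text
clock: 1.65
ee_pos: [0.4663, 0.2572, 0.0991]
orientation: [-3.139, 0.001, 1.628]
ft_force: [0.7, 1.0, -0.0]
opening: 0.0719
grip_force: 0.0
```

Run:
```python
from h import *
tgt([.4675,.254,.031],2.83,1)
```

```text
at [0.4663 0.2572 0.0991] yaw 93.3 F [ 0.69  1.04 -0.02] T [-0.07  0.    0.01] open 0.0719 t 1.65 j7 [-0.87  0.41  0.35  1.96 -0.19  0.8  -0.35]
full [-0.32  0.12  6.81] [-0.1  0.   0.5] norm mm 68.2
[-0.32, 0.12, 6.81] [-0.1, 0.0, 0.5]
```

{"name": "step_arm", "arguments": {"motion": [{"xyz": [0,0,1],"rot": [0,0,0],"claw": 0.82},{"xyz": [0,0,3],"rot": [0,0,0],"claw": 0.82},{"xyz": [0,0,5],"rot": [0,0,0],"claw": 0.82},{"xyz": [0,0,6.5],"rot": [0,0,0],"claw": 0.82},{"xyz": [0,0,6.8],"rot": [0,0,0],"claw": 0.82}]}}

```text
clock: 2.15
ee_pos: [0.4671, 0.2564, 0.0313]
orientation: [-3.14, 0.001, 1.626]
ft_force: [1.0, -0.8, -0.1]
opening: 0.0722
grip_force: 0.0
```

Run:
```python
from h import *
tgt([.4675,.254,.031],2.83,1)
```

```text
at [0.4671 0.2564 0.0313] yaw 93.2 F [ 1.04 -0.78 -0.11] T [-0.02  0.09  0.01] open 0.0722 t 2.15 j7 [-0.83  0.52  0.31  2.   -0.25  0.65 -0.31]
full [-0.24  0.02  0.03] [-0.1  0.   0.3] norm mm 2.4
[-0.24, 0.02, 0.03] [-0.1, 0.0, 0.3]
```

{"name": "step_arm", "arguments": {"motion": [{"xyz": [0,0,0],"rot": [0,0,0],"claw": 0.7},{"xyz": [0,0,0],"rot": [0,0,0],"claw": 0.6},{"xyz": [0,0,0],"rot": [0,0,0],"claw": 0.5},{"xyz": [0,0,0],"rot": [0,0,0],"claw": 0.4},{"xyz": [0,0,0],"rot": [0,0,0],"claw": 0.4}]}}

```text
clock: 2.65
ee_pos: [0.4684, 0.2567, 0.0335]
orientation: [3.141, -0.001, 1.625]
ft_force: [-1.3, -0.6, 6.6]
opening: 0.0538
grip_force: 30.0
```

{"name": "step_arm", "arguments": {"motion": [{"xyz": [0,0,-1],"rot": [0,0,0],"claw": 0.4},{"xyz": [0,0,-3],"rot": [0,0,0],"claw": 0.4},{"xyz": [0,0,-6],"rot": [0,0,0],"claw": 0.4},{"xyz": [0,0,-9],"rot": [0,0,0],"claw": 0.4},{"xyz": [0,0,-10.5],"rot": [0,0,0],"claw": 0.4}]}}

```text
clock: 3.15
ee_pos: [0.4686, 0.2562, 0.14]
orientation: [3.14, -0.001, 1.625]
ft_force: [-0.0, -0.5, -6.9]
opening: 0.0538
grip_force: 30.0
```

Run:
```python
from h import *
print(press(0,.066,0))
tgt(press(0,.066,.137),-4.18+0.3,5)
```

```text
[0.54408645 0.03947864 0.        ]
at [0.4686 0.2562 0.14  ] yaw 93.1 F [-0.   -0.46 -6.9 ] T [-0.02 -0.01 -0.06] open 0.0538 t 3.15 j7 [-0.89  0.36  0.37  1.93 -0.17  0.88 -0.38]
full [-22.05   6.37   0.29] [ 0.1 -0.1  7. ] norm mm 229.5
[-4.41, 1.27, 0.06] [0.0, -0.0, 1.4]
[-8.82, 2.55, 0.12] [0.0, -0.0, 2.8]
[-13.23, 3.82, 0.18] [0.1, -0.0, 4.2]
[-17.64, 5.1, 0.24] [0.1, -0.0, 5.6]
[-22.05, 6.37, 0.29] [0.1, -0.1, 7.0]
```

{"name": "step_arm", "arguments": {"motion": [{"xyz": [-2,0.5,-1.2],"rot": [0,0,1],"claw": 0.4},{"xyz": [-5,1.4,-2],"rot": [0,0,2],"claw": 0.4},{"xyz": [-8.5,2.5,-2],"rot": [0,0,3],"claw": 0.4},{"xyz": [-12,3.5,-2],"rot": [0,0,4.5],"claw": 0.4},{"xyz": [-15,4.3,-2],"rot": [0,0,5.5],"claw": 0.4}]}}

```text
clock: 3.65
ee_pos: [0.5189, 0.1057, 0.1576]
orientation: [-3.141, 0.001, 1.526]
ft_force: [-0.1, 0.3, -6.6]
opening: 0.0535
grip_force: 30.0
```

{"name": "step_arm", "arguments": {"motion": [{"xyz": [-2.5,0.4,0],"rot": [0,0,1],"claw": 0.4},{"xyz": [-4.6,0.9,0],"rot": [0,0,1.5],"claw": 0.4},{"xyz": [-6.2,1.2,0],"rot": [0,0,1.8],"claw": 0.4},{"xyz": [-7.1,1.4,0],"rot": [0,0,1.8],"claw": 0.4},{"xyz": [-7.1,1.4,0],"rot": [0,0,1.8],"claw": 0.4}]}}

```text
clock: 4.15
ee_pos: [0.5301, 0.0359, 0.1576]
orientation: [-3.141, 0.0, 1.496]
ft_force: [0.1, 0.7, -5.7]
opening: 0.0542
grip_force: 30.0
```

Run:
```python
from h import *
tgt(press(0,.066,.0545),-4.18,1)
snap('top','top1'); snap('scene','scene1')
st=robot.sense(); print(st['ee_pos'])
t=cv2.imread('pics/top1.png'); a=cv2.resize(t[190:290,215:345],None,fx=6,fy=6,interpolation=cv2.INTER_CUBIC); cv2.imwrite('pics/t1c.png',a[:, :780])
```

```text
at [0.5301 0.0359 0.1576] yaw 85.7 F [ 0.12  0.66 -5.75] T [-0.03  0.02  0.03] open 0.0542 t 4.15 j7 [-0.54  0.34  0.48  1.92 -0.19  0.92 -0.04]
full [ 0.46  1.37 10.31] [-0.   0.  -0.1] norm mm 104.1
[0.46, 1.37, 10.31] [-0.0, 0.0, -0.1]
[0.52998444 0.03825699 0.15750286]
```

{"name": "step_arm", "arguments": {"motion": [{"xyz": [0.1,0.6,0],"rot": [0,0,0],"claw": 0.4},{"xyz": [0.2,1.2,1],"rot": [0,0,0],"claw": 0.4},{"xyz": [0.2,1.4,2],"rot": [0,0,0],"claw": 0.4},{"xyz": [0.2,1.4,3],"rot": [0,0,0],"claw": 0.4},{"xyz": [0.2,1.4,4],"rot": [0,0,0],"claw": 0.4}]}}

```text
clock: 4.75
ee_pos: [0.5438, 0.0383, 0.1161]
orientation: [-3.14, 0.001, 1.498]
ft_force: [-0.0, -0.7, -6.7]
opening: 0.0542
grip_force: 30.0
```

Run:
```python
from h import *
tgt(press(0,.066,.0545),-4.18,1)
s=snap('scene','scene2'); t=snap('top','top2')
tgt(press(0,.066,.0545),-4.18,1)
a=cv2.resize(cv2.imread('pics/scene2.png')[185:295,280:420],None,fx=5,fy=5,interpolation=cv2.INTER_CUBIC); cv2.imwrite('pics/s2c.png',a)
```

```text
at [0.5438 0.0383 0.1161] yaw 85.8 F [-0.05 -0.74 -6.7 ] T [-0.05  0.04  0.01] open 0.0542 t 4.75 j7 [-0.51  0.42  0.46  1.93 -0.24  0.85 -0.  ]
full [0.12 0.03 6.16] [-0.1  0.  -0. ] norm mm 61.7
[0.12, 0.03, 6.16] [-0.1, 0.0, -0.0]
at [0.5429 0.0381 0.1156] yaw 85.8 F [-1.08 -0.58 -6.53] T [-0.02  0.14  0.06] open 0.0537 t 4.85 j7 [-0.51  0.42  0.46  1.93 -0.24  0.85 -0.  ]
full [0.15 0.13 6.11] [-0.2  0.1 -0. ] norm mm 61.1
[0.15, 0.13, 6.11] [-0.2, 0.1, -0.0]
```

View pics/s2c.png

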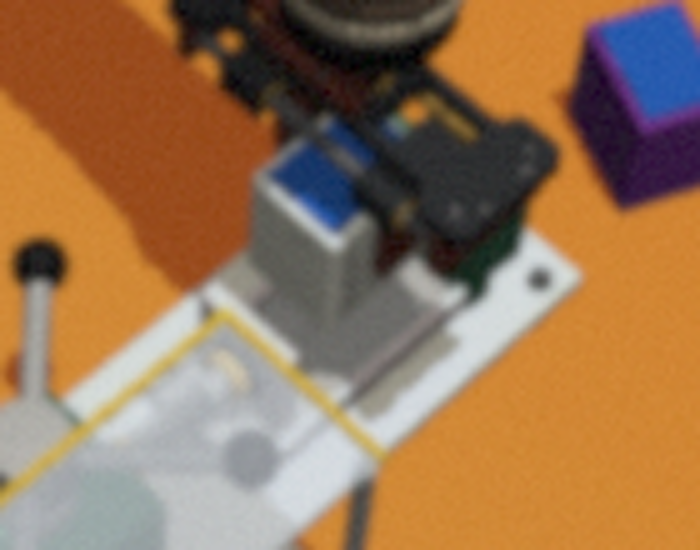

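The crop shows the mould upright above the trough, at (310,230), between the rails and in line with them. I'll lower it to just above the rails and check the rails' midline.

{"name": "step_arm", "arguments": {"motion": [{"xyz": [0,0.1,1],"rot": [0,0,0],"claw": 0.4},{"xyz": [0,0.1,2],"rot": [0,0,0],"claw": 0.4},{"xyz": [0,0.1,3],"rot": [0,0,0],"claw": 0.4},{"xyz": [0,0.1,4],"rot": [0,0,0],"claw": 0.4},{"xyz": [0,0.1,4.6],"rot": [0,0,0],"claw": 0.4}]}}

```text
clock: 5.35
ee_pos: [0.5448, 0.0382, 0.0704]
orientation: [-3.14, 0.0, 1.498]
ft_force: [-0.5, -0.5, -7.2]
opening: 0.0539
grip_force: 30.0
```

Run:
```python
from h import *
s=load('top0')
for p in ((140,187),(360,202),(130,296),(360,315),(150,297)):
    X=onz(s,*c1(*p),.026); d=X-P; print((d@EX).round(4),(d@EY).round(4))
tgt(press(0,.066,.0545),-4.18,1)
```

```text
0.0299 0.1174
0.0311 -0.0211
-0.0387 0.1178
-0.0396 -0.0264
-0.0384 0.1053
at [0.5448 0.0382 0.0704] yaw 85.8 F [-0.45 -0.47 -7.22] T [-0.05  0.08 -0.  ] open 0.0539 t 5.35 j7 [-0.48  0.49  0.43  1.96 -0.29  0.76  0.03]
full [ 0.13 -0.08  1.59] [-0.1  0.  -0. ] norm mm 16.0
[0.13, -0.08, 1.59] [-0.1, 0.0, -0.0]
```

{"name": "step_arm", "arguments": {"motion": [{"xyz": [0,0,0.5],"rot": [0,0,0],"claw": 0.4},{"xyz": [0,0,0.9],"rot": [0,0,0],"claw": 0.4},{"xyz": [0,0,1.2],"rot": [0,0,0],"claw": 0.4},{"xyz": [0,0,1.4],"rot": [0,0,0],"claw": 0.4},{"xyz": [0,0,1.5],"rot": [0,0,0],"claw": 0.4}]}}

```text
clock: 5.85
ee_pos: [0.5454, 0.0383, 0.0566]
orientation: [3.141, -0.0, 1.498]
ft_force: [0.8, -0.4, -5.6]
opening: 0.054
grip_force: 30.0
```

{"name": "step_arm", "arguments": {"motion": [{"xyz": [0,0,0.1],"rot": [0,0,0],"claw": 0.4},{"xyz": [0,0,0.2],"rot": [0,0,0],"claw": 0.4},{"xyz": [0,0,0.2],"rot": [0,0,0],"claw": 0.4},{"xyz": [0,0,0.3],"rot": [0,0,0],"claw": 0.4},{"xyz": [0,0,0.3],"rot": [0,0,0],"claw": 0.4}]}}

```text
clock: 6.35
ee_pos: [0.5453, 0.0382, 0.0536]
orientation: [-3.142, -0.0, 1.498]
ft_force: [-0.3, 0.3, -6.2]
opening: 0.0537
grip_force: 30.0
```

{"name": "step_arm", "arguments": {"motion": [{"xyz": [0,0,0.1],"rot": [0,0,0],"claw": 0.4},{"xyz": [0,0,0.1],"rot": [0,0,0],"claw": 0.4},{"xyz": [0,0,0.2],"rot": [0,0,0],"claw": 0.4},{"xyz": [0,0,0.2],"rot": [0,0,0],"claw": 0.4},{"xyz": [0,0,0.3],"rot": [0,0,0],"claw": 0.4}]}}

```text
clock: 6.85
ee_pos: [0.5454, 0.0383, 0.0534]
orientation: [3.142, -0.002, 1.498]
ft_force: [-14.4, -0.1, 40.1]
opening: 0.0536
grip_force: 30.0
```

{"name": "step_arm", "arguments": {"motion": [{"xyz": [0,0,-0.2],"rot": [0,0,0],"claw": 0.4},{"xyz": [0,0,-0.25],"rot": [0,0,0],"claw": 0.4},{"xyz": [0,0,-0.25],"rot": [0,0,0],"claw": 0.4}]}}

```text
clock: 7.15
ee_pos: [0.5457, 0.0383, 0.0535]
orientation: [3.141, -0.0, 1.498]
ft_force: [-0.9, -0.4, 2.9]
opening: 0.054
grip_force: 30.0
```

Resting on the floor with about 3 N. I'll open the fingers and rise.

{"name": "step_arm", "arguments": {"motion": [{"xyz": [0,0,0],"rot": [0,0,0],"claw": 0.68},{"xyz": [0,0,0],"rot": [0,0,0],"claw": 0.75},{"xyz": [0,0,0],"rot": [0,0,0],"claw": 0.8},{"xyz": [0,0,-1],"rot": [0,0,0],"claw": 0.8},{"xyz": [0,0,-3],"rot": [0,0,0],"claw": 0.8}]}}

```text
clock: 7.65
ee_pos: [0.5444, 0.038, 0.0828]
orientation: [-3.139, 0.001, 1.498]
ft_force: [0.9, -0.4, -0.2]
opening: 0.0704
grip_force: 0.0
```

Run:
```python
from h import *
snap('top','top3')
# start point of push: spoke c
def pt(phi,r,off,z=.122):
    a=np.radians(phi); return AX+r*np.array([np.cos(a),np.sin(a),0])+off*np.array([-np.sin(a),np.cos(a),0])+np.array([0,0,z])
for X in (pt(221.4,.063,.024,.26),): print(X); tgt(X,41.4,8)
```

```text
[ 0.49841449 -0.21566531  0.26      ]
at [0.5467 0.038  0.0865] yaw 85.8 F [1.39 0.06 1.17] T [-0.08  0.01 -0.03] open 0.0701 t 7.7 j7 [-0.49  0.46  0.44  1.95 -0.27  0.79  0.02]
full [-25.64  -2.9  -17.37] [  0.2   0.  -45.6] norm mm 311.1
[-3.21, -0.36, -2.17] [0.0, 0.0, -5.7]
[-6.41, -0.72, -4.34] [0.0, 0.0, -11.4]
[-9.62, -1.09, -6.52] [0.1, 0.0, -17.1]
[-12.82, -1.45, -8.69] [0.1, 0.0, -22.8]
[-16.03, -1.81, -10.86] [0.1, 0.0, -28.5]
[-19.23, -2.17, -13.03] [0.1, 0.0, -34.2]
[-22.44, -2.54, -15.2] [0.1, 0.0, -39.9]
[-25.64, -2.9, -17.37] [0.2, 0.0, -45.6]
```

{"name": "step_arm", "arguments": {"motion": [{"xyz": [0,0,-2.5],"rot": [0,0,0],"claw": 0.5},{"xyz": [0,-1,-6.5],"rot": [0,0,-6],"claw": 0.3},{"xyz": [0,-2.5,-10.5],"rot": [0,0,-12],"claw": 0},{"xyz": [-3,-2.9,-14],"rot": [0,0,-19],"claw": 0},{"xyz": [-7,-2.9,-16],"rot": [0,0,-25],"claw": 0}]}}

```text
clock: 8.2
ee_pos: [0.5119, -0.0284, 0.2466]
orientation: [3.137, 0.0, 1.943]
ft_force: [1.2, -0.5, -0.8]
opening: 0.0336
grip_force: 0.0
```

```bash
cat >> h.py <<'E'
def pt(phi,r,off,z=.122):
    a=np.radians(phi); return AX+r*np.array([np.cos(a),np.sin(a),0])+off*np.array([-np.sin(a),np.cos(a),0])+np.array([0,0,z])
E
python3 - <<'E'
from h import *
tgt(pt(221.4,.063,.024,.24),41.4,5)
t=cv2.imread('pics/top3.png'); a=cv2.resize(t[175:295,215:435],None,fx=3.6,fy=3.6,interpolation=cv2.INTER_CUBIC); cv2.imwrite('pics/t3c.png',a)
E
```

```text
at [ 0.5119 -0.0284  0.2466] yaw 111.3 F [ 1.2  -0.48 -0.8 ] T [-0.08 -0.04  0.03] open 0.0336 t 8.2 j7 [-0.43  0.2   0.45  1.86 -0.1   1.1   0.44]
full [-16.95  -8.07   0.63] [  0.3   0.1 -20.1] norm mm 187.8
[-3.39, -1.61, 0.13] [0.1, 0.0, -4.0]
[-6.78, -3.23, 0.25] [0.1, 0.0, -8.0]
[-10.17, -4.84, 0.38] [0.2, 0.0, -12.0]
[-13.56, -6.46, 0.5] [0.2, 0.0, -16.1]
[-16.95, -8.07, 0.63] [0.3, 0.1, -20.1]
```

{"name": "step_arm", "arguments": {"motion": [{"xyz": [-3,-1.5,0],"rot": [0,0,-4],"claw": 0},{"xyz": [-7,-3.3,0],"rot": [0,0,-8],"claw": 0},{"xyz": [-11.5,-5.4,0],"rot": [0,0,-12],"claw": 0},{"xyz": [-15.5,-7.3,0],"rot": [0,0,-16],"claw": 0},{"xyz": [-17,-8.1,0.5],"rot": [0,0,-20],"claw": 0}]}}

```text
clock: 8.7
ee_pos: [0.495, -0.2225, 0.2395]
orientation: [3.141, 0.003, 2.28]
ft_force: [0.5, -0.2, 0.6]
opening: -0.0002
grip_force: 0.0
```

{"name": "step_arm", "arguments": {"motion": [{"xyz": [0,0,0],"rot": [0,0,0],"claw": 0},{"xyz": [0,0,1],"rot": [0,0,0],"claw": 0},{"xyz": [0,0,2.5],"rot": [0,0,0],"claw": 0},{"xyz": [0,0,4],"rot": [0,0,0],"claw": 0},{"xyz": [0,0,4.5],"rot": [0,0,0],"claw": 0}]}}

```text
clock: 9.2
ee_pos: [0.4957, -0.2148, 0.1914]
orientation: [-3.141, -0.002, 2.285]
ft_force: [-0.2, 0.7, 1.3]
opening: 0.0001
grip_force: 0.0
```

Run:
```python
from h import *
tgt(pt(221.4,.063,.024,.122),41.4,1)
s=snap('wrist','w4'); im=cv2.imread('pics/w4.png')
st=robot.sense(); p=st['ee_pos']; print('tcp drop px',proj(s,[[p[0],p[1],.14]]))
cv2.imwrite('pics/j.png',np.hstack([cv2.resize(im,(480,360)),cv2.resize(cv2.imread('pics/t3c.png'),(320,175)).repeat(1,0) if 0 else cv2.copyMakeBorder(cv2.resize(cv2.imread('pics/top3.png')[200:290,215:350],(320,213)),0,147,0,0,cv2.BORDER_CONSTANT)]))
```

```text
at [ 0.4957 -0.2148  0.1914] yaw 130.9 F [-0.22  0.72  1.26] T [-0.02  0.07  0.02] open 0.0001 t 9.2 j7 [-0.08  0.32  0.5   1.86 -0.18  1.01  1.21]
full [-0.26  0.15  6.94] [-0.  -0.1 -0.5] norm mm 69.5
[-0.26, 0.15, 6.94] [-0.0, -0.1, -0.5]
tcp drop px [[316.3094959  257.03743588]]
```

View pics/j.png

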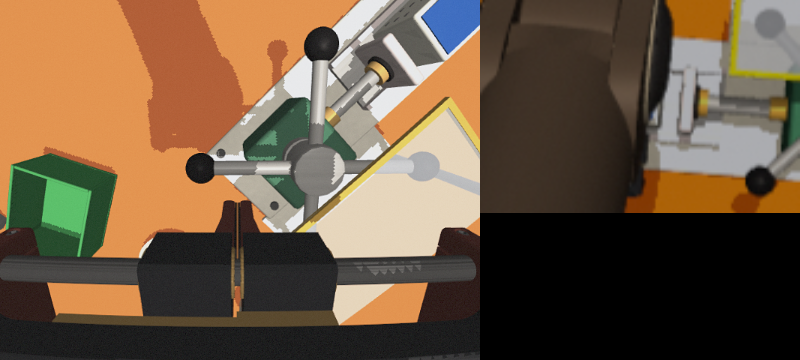

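The wrist view shows the closed fingertips at (239,205), just behind the free spoke (horizontal at row 167) and midway between hub and knob. The mould stands in the trough at (440,10). I'll go down.

{"name": "step_arm", "arguments": {"motion": [{"xyz": [-0.2,0.1,1.5],"rot": [0,0,0],"claw": 0},{"xyz": [-0.2,0.1,3.5],"rot": [0,0,0],"claw": 0},{"xyz": [-0.2,0.1,5.5],"rot": [0,0,0],"claw": 0},{"xyz": [-0.2,0.1,6.7],"rot": [0,0,0],"claw": 0},{"xyz": [-0.2,0.1,6.9],"rot": [0,0,0],"claw": 0}]}}

```text
clock: 9.75
ee_pos: [0.4977, -0.2171, 0.1232]
orientation: [-3.141, -0.002, 2.284]
ft_force: [-0.9, 0.2, -0.2]
opening: 0.0005
grip_force: 0.0
```

```bash
cat >> h.py <<'E'
def arc(phis,r=.063,off=.016,z=.122):
    st=robot.sense(); Rc=Ro.from_euler('xyz',st['orientation']); d=st['ee_pos']-AX
    print('at',st['ee_pos'].round(4),'yaw',np.degrees(st['orientation'][2]).round(1),'F',st['ft_force'].round(2),'t',round(st['clock'],2),'j',st['joint_positions'].round(2))
    rho=np.hypot(*d[:2]); ang=np.degrees(np.arctan2(d[1],d[0]))%360
    dv=st['joint_positions']
    phi=ang-np.degrees(np.arcsin(off/rho)); a=np.radians(phi); tq=np.cross(d,st['ft_force'])[2]
    print('rho',rho.round(4),'ang',ang.round(1),'spoke phi if touching',phi.round(1),'torque on handle',(-tq).round(2),'-> N at 70mm',(tq/.07).round(1))
    for f in phis:
        X=pt(f,r,off,z); s=Rc.as_matrix().T@(X-st['ee_pos'])*100
        y0=np.degrees(st['orientation'][2]); yaw=f-90; yaw=y0+(yaw-y0+90)%180-90
        w=np.degrees((Rc.inv()*Ro.from_euler('xyz',[np.pi,0,np.radians(yaw)])).as_rotvec())
        print(f,s.round(1).tolist(),w.round(0).tolist())
E
python3 - <<'E'
from h import *
arc([221,218,213,207,201])
E
```

```text
at [ 0.4977 -0.2171  0.1232] yaw 130.8 F [-0.95  0.19 -0.17] t 9.75 j [-0.04  0.41  0.47  1.93 -0.24  0.86  1.26]
rho 0.069 ang 242.3 spoke phi if touching 228.9 torque on handle 0.06 -> N at 70mm -0.9
221 [0.9, 0.1, 0.1] [-0.0, -0.0, -0.0]
218 [1.2, 0.1, 0.1] [-0.0, -0.0, 3.0]
213 [1.8, -0.0, 0.1] [-0.0, -0.0, 8.0]
207 [2.5, -0.1, 0.1] [-0.0, -0.0, 14.0]
201 [3.2, -0.0, 0.1] [-0.0, -0.0, 20.0]
```

{"name": "step_arm", "arguments": {"motion": [{"xyz": [0.6,0,0],"rot": [0,0,0],"claw": 0},{"xyz": [1.2,0,0],"rot": [0,0,3],"claw": 0},{"xyz": [1.8,0,0],"rot": [0,0,8],"claw": 0},{"xyz": [2.5,-0.1,0],"rot": [0,0,14],"claw": 0},{"xyz": [3.2,0,0],"rot": [0,0,20],"claw": 0}]}}

```text
clock: 10.25
ee_pos: [0.4774, -0.1963, 0.1254]
orientation: [3.14, 0.004, 1.928]
ft_force: [-1.0, -9.2, -2.6]
opening: 0.0007
grip_force: 4.0
```

Run:
```python
from h import *
arc([194,187,180,173,166])
```

```text
at [ 0.4774 -0.1963  0.1254] yaw 110.5 F [-1.03 -9.16 -2.61] t 10.25 j [-0.15  0.37  0.56  2.   -0.26  0.84  0.91]
rho 0.0661 ang 217.6 spoke phi if touching 203.6 torque on handle -0.44 -> N at 70mm 6.3
194 [1.1, -0.1, 0.3] [0.0, 0.0, 6.0]
187 [1.9, -0.2, 0.3] [0.0, 0.0, 13.0]
180 [2.7, -0.1, 0.3] [0.0, 0.0, 20.0]
173 [3.4, -0.0, 0.3] [0.0, 0.0, 27.0]
166 [4.2, 0.2, 0.3] [0.0, 0.0, 34.0]
```

{"name": "step_arm", "arguments": {"motion": [{"xyz": [0.8,-0.1,0.1],"rot": [0,0,7],"claw": 0},{"xyz": [1.6,-0.1,0.2],"rot": [0,0,13],"claw": 0},{"xyz": [2.4,-0.1,0.2],"rot": [0,0,20],"claw": 0},{"xyz": [3.2,0,0.2],"rot": [0,0,27],"claw": 0},{"xyz": [3.9,0.2,0.2],"rot": [0,0,34],"claw": 0}]}}

```text
clock: 10.75
ee_pos: [0.4659, -0.159, 0.1241]
orientation: [3.137, 0.002, 1.333]
ft_force: [-0.5, -8.3, 4.3]
opening: 0.0007
grip_force: 4.1
```

Run:
```python
from h import *
arc([160,153,146,139,132])
```

```text
at [ 0.4659 -0.159   0.1241] yaw 76.4 F [-0.48 -8.31  4.29] t 10.75 j [-0.34  0.36  0.71  2.06 -0.31  0.83  0.32]
rho 0.0639 ang 182.7 spoke phi if touching 168.2 torque on handle -0.53 -> N at 70mm 7.6
160 [0.9, -0.3, 0.2] [0.0, 0.0, 6.0]
153 [1.7, -0.4, 0.2] [0.0, 0.0, 13.0]
146 [2.5, -0.3, 0.2] [0.0, 0.0, 20.0]
139 [3.3, -0.2, 0.2] [0.0, 0.0, 27.0]
132 [4.0, 0.0, 0.2] [0.0, 0.0, 34.0]
```

{"name": "step_arm", "arguments": {"motion": [{"xyz": [0.8,-0.2,0.1],"rot": [0,0,7],"claw": 0},{"xyz": [1.6,-0.3,0.1],"rot": [0,0,13],"claw": 0},{"xyz": [2.4,-0.3,0.1],"rot": [0,0,20],"claw": 0},{"xyz": [3.2,-0.2,0.1],"rot": [0,0,27],"claw": 0},{"xyz": [3.9,0,0.1],"rot": [0,0,34],"claw": 0}]}}

```text
clock: 11.25
ee_pos: [0.4748, -0.1211, 0.1229]
orientation: [3.137, -0.001, 0.74]
ft_force: [-1.6, -9.4, 3.7]
opening: 0.0004
grip_force: 4.1
```

Run:
```python
from h import *
arc([126,119,112,106,106])
```

```text
at [ 0.4748 -0.1211  0.1229] yaw 42.4 F [-1.63 -9.42  3.66] t 11.25 j [-0.53  0.4   0.86  2.07 -0.4   0.84 -0.27]
rho 0.0652 ang 147.6 spoke phi if touching 133.4 torque on handle -0.58 -> N at 70mm 8.2
126 [0.8, -0.2, 0.1] [0.0, -0.0, 6.0]
119 [1.6, -0.2, 0.1] [0.0, -0.0, 13.0]
112 [2.4, -0.2, 0.1] [0.0, -0.0, 20.0]
106 [3.1, -0.1, 0.1] [0.0, -0.0, 26.0]
106 [3.1, -0.1, 0.1] [0.0, -0.0, 26.0]
```

{"name": "step_arm", "arguments": {"motion": [{"xyz": [0.8,-0.2,0.1],"rot": [0,0,7],"claw": 0},{"xyz": [1.6,-0.2,0.1],"rot": [0,0,13],"claw": 0},{"xyz": [2.3,-0.2,0.1],"rot": [0,0,20],"claw": 0},{"xyz": [2.9,-0.1,0.1],"rot": [0,0,26],"claw": 0},{"xyz": [2.9,-0.1,0.1],"rot": [0,0,26],"claw": 0}]}}

```text
clock: 11.75
ee_pos: [0.4944, -0.0985, 0.1209]
orientation: [3.141, 0.0, 0.29]
ft_force: [-2.5, -2.2, 0.6]
opening: 0.0005
grip_force: 1.3
```

Run:
```python
from h import *
arc([108])
```

```text
at [ 0.4944 -0.0985  0.1209] yaw 16.6 F [-2.48 -2.18  0.61] t 11.75 j [-0.64  0.47  0.97  2.04 -0.5   0.89 -0.67]
rho 0.0675 ang 121.6 spoke phi if touching 107.9 torque on handle -0.22 -> N at 70mm 3.1
108 [-0.0, 0.3, -0.1] [0.0, 0.0, -1.0]
```

{"name": "step_arm", "arguments": {"motion": [{"xyz": [-0.8,0,0],"rot": [0,0,0],"claw": 0},{"xyz": [-0.8,0,-2.5],"rot": [0,0,-4],"claw": 0},{"xyz": [-0.8,0,-5.5],"rot": [0,0,-12],"claw": 0},{"xyz": [-1.8,0.5,-7],"rot": [0,0,-20],"claw": 0},{"xyz": [-3,1,-7],"rot": [0,0,-28],"claw": 0}]}}

```text
clock: 12.25
ee_pos: [0.4698, -0.1166, 0.1925]
orientation: [3.139, -0.004, 0.79]
ft_force: [0.1, 0.3, 0.6]
opening: 0.0006
grip_force: 0.0
```

Run:
```python
from h import *
print(pt(197.4,.063,.024,.19)); tgt(pt(197.4,.063,.024,.185),17.4,7)
```

```text
[ 0.47685984 -0.19774134  0.19      ]
at [ 0.4698 -0.1166  0.1925] yaw 45.2 F [0.05 0.34 0.56] T [-0.09  0.16 -0.05] open 0.0006 t 12.25 j7 [-0.64  0.28  0.96  2.01 -0.27  0.98 -0.33]
full [-5.27  6.21  0.75] [  0.3  -0.1 -62.2] norm mm 81.8
[-0.75, 0.89, 0.11] [0.0, -0.0, -8.9]
[-1.51, 1.77, 0.21] [0.1, -0.0, -17.8]
[-2.26, 2.66, 0.32] [0.1, -0.1, -26.6]
[-3.01, 3.55, 0.43] [0.2, -0.1, -35.5]
[-3.76, 4.43, 0.53] [0.2, -0.1, -44.4]
[-4.52, 5.32, 0.64] [0.2, -0.1, -53.3]
[-5.27, 6.21, 0.75] [0.3, -0.1, -62.2]
```

{"name": "step_arm", "arguments": {"motion": [{"xyz": [-0.8,0.9,0],"rot": [0,0,-8],"claw": 0},{"xyz": [-1.8,2.1,0],"rot": [0,0,-16.5],"claw": 0},{"xyz": [-3,3.5,0],"rot": [0,0,-25],"claw": 0},{"xyz": [-4.3,5,0],"rot": [0,0,-33.5],"claw": 0},{"xyz": [-5.3,6.2,0],"rot": [0,0,-42],"claw": 0}]}}

```text
clock: 12.75
ee_pos: [0.4746, -0.1987, 0.1909]
orientation: [3.14, -0.001, 1.522]
ft_force: [0.3, -0.4, -1.0]
opening: 0.0005
grip_force: 0.0
```

Run:
```python
from h import *
tgt(pt(197.4,.063,.024,.122),17.4,1)
```

```text
at [ 0.4746 -0.1987  0.1909] yaw 87.2 F [ 0.27 -0.35 -1.04] T [-0.08  0.09  0.01] open 0.0005 t 12.75 j7 [-0.32  0.31  0.78  1.94 -0.26  0.99  0.52]
full [0.1  0.21 6.89] [  0.1  -0.  -20.2] norm mm 68.9
[0.1, 0.21, 6.89] [0.1, -0.0, -20.2]
```

{"name": "step_arm", "arguments": {"motion": [{"xyz": [0,0.1,0],"rot": [0,0,-8],"claw": 0},{"xyz": [0,0.2,1],"rot": [0,0,-15],"claw": 0},{"xyz": [0,0.2,3],"rot": [0,0,-20],"claw": 0},{"xyz": [0,0.2,5],"rot": [0,0,-20],"claw": 0},{"xyz": [0,0.2,6.7],"rot": [0,0,-20],"claw": 0}]}}

```text
clock: 13.25
ee_pos: [0.4766, -0.1976, 0.1231]
orientation: [3.14, -0.0, 1.865]
ft_force: [-0.3, 0.3, 0.5]
opening: 0.0005
grip_force: 0.0
```

Run:
```python
from h import *
arc([197,194,188,182,176])
snap('top','top5')
a=cv2.resize(cv2.imread('pics/top5.png')[175:295,215:435],None,fx=3.6,fy=3.6,interpolation=cv2.INTER_CUBIC); cv2.imwrite('pics/t5c.png',a)
```

```text
at [ 0.4766 -0.1976  0.1231] yaw 106.9 F [-0.29  0.34  0.47] t 13.25 j [-0.21  0.39  0.65  2.   -0.31  0.85  0.91]
rho 0.0676 ang 218.1 spoke phi if touching 204.4 torque on handle 0.03 -> N at 70mm -0.4
197 [0.8, 0.0, 0.1] [0.0, -0.0, -0.0]
194 [1.2, -0.1, 0.1] [0.0, -0.0, 3.0]
188 [1.8, -0.2, 0.1] [0.0, -0.0, 9.0]
182 [2.5, -0.2, 0.1] [0.0, -0.0, 15.0]
176 [3.2, -0.2, 0.1] [0.0, -0.0, 21.0]
```

View pics/t5c.png

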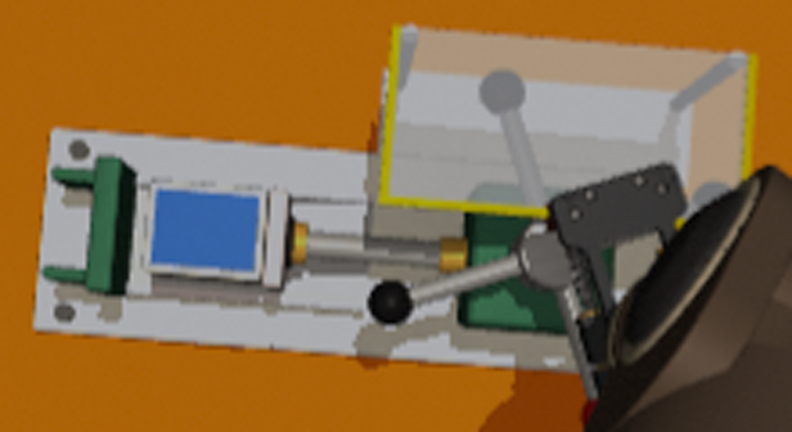

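The top crop shows the mould square between the rails, at (205,228). The plate (275,240) is almost at its back, and about 18 mm (~86°) is left. I'll push the red spoke.

{"name": "step_arm", "arguments": {"motion": [{"xyz": [0.6,0,0],"rot": [0,0,0],"claw": 0},{"xyz": [1.2,-0.1,0],"rot": [0,0,3],"claw": 0},{"xyz": [1.8,-0.2,0],"rot": [0,0,9],"claw": 0},{"xyz": [2.5,-0.2,0],"rot": [0,0,15],"claw": 0},{"xyz": [3.2,-0.2,0],"rot": [0,0,21],"claw": 0}]}}

```text
clock: 13.8
ee_pos: [0.4657, -0.17, 0.1245]
orientation: [3.139, 0.003, 1.492]
ft_force: [1.1, -8.4, -6.3]
opening: 0.0002
grip_force: 4.2
```

Run:
```python
from h import *
arc([170,164,158,152,146])
```

```text
at [ 0.4657 -0.17    0.1245] yaw 85.5 F [ 1.12 -8.36 -6.33] t 13.8 j [-0.35  0.37  0.75  2.05 -0.34  0.84  0.52]
rho 0.0657 ang 192.3 spoke phi if touching 178.2 torque on handle -0.55 -> N at 70mm 7.9
170 [0.9, -0.1, 0.2] [0.0, 0.0, 5.0]
164 [1.6, -0.2, 0.2] [0.0, 0.0, 11.0]
158 [2.3, -0.2, 0.2] [0.0, 0.0, 17.0]
152 [2.9, -0.1, 0.2] [0.0, 0.0, 23.0]
146 [3.6, 0.0, 0.2] [0.0, 0.0, 29.0]
```

{"name": "step_arm", "arguments": {"motion": [{"xyz": [0.7,-0.1,0.1],"rot": [0,0,6],"claw": 0},{"xyz": [1.4,-0.2,0.1],"rot": [0,0,12],"claw": 0},{"xyz": [2.1,-0.2,0.1],"rot": [0,0,18],"claw": 0},{"xyz": [2.7,-0.1,0.1],"rot": [0,0,24],"claw": 0},{"xyz": [3.3,0,0.1],"rot": [0,0,30],"claw": 0}]}}

```text
clock: 14.3
ee_pos: [0.4676, -0.1366, 0.1238]
orientation: [3.14, 0.0, 0.969]
ft_force: [-4.8, -7.5, 4.1]
opening: 0.0008
grip_force: 4.2
```

Run:
```python
from h import *
arc([143,138,133,128,124])
```

```text
at [ 0.4676 -0.1366  0.1238] yaw 55.5 F [-4.75 -7.46  4.12] t 14.3 j [-0.52  0.4   0.89  2.07 -0.42  0.85  0.02]
rho 0.0652 ang 162.7 spoke phi if touching 148.5 torque on handle -0.56 -> N at 70mm 8.0
143 [0.6, -0.1, 0.2] [0.0, 0.0, 2.0]
138 [1.2, -0.2, 0.2] [0.0, 0.0, 7.0]
133 [1.7, -0.3, 0.2] [0.0, 0.0, 12.0]
128 [2.3, -0.3, 0.2] [0.0, 0.0, 17.0]
124 [2.7, -0.2, 0.2] [0.0, -0.0, 21.0]
```

{"name": "step_arm", "arguments": {"motion": [{"xyz": [0.5,-0.1,0.1],"rot": [0,0,4],"claw": 0},{"xyz": [1.0,-0.2,0.1],"rot": [0,0,9],"claw": 0},{"xyz": [1.5,-0.2,0.1],"rot": [0,0,13],"claw": 0},{"xyz": [2.0,-0.2,0.1],"rot": [0,0,17],"claw": 0},{"xyz": [2.4,-0.2,0.1],"rot": [0,0,20],"claw": 0}]}}

```text
clock: 14.8
ee_pos: [0.4793, -0.1154, 0.1227]
orientation: [3.141, 0.0, 0.621]
ft_force: [-5.0, -7.2, 5.7]
opening: 0.0006
grip_force: 4.2
```

Run:
```python
from h import *
arc([123,120,117,114,111])
```

```text
at [ 0.4793 -0.1154  0.1227] yaw 35.6 F [-4.95 -7.21  5.68] t 14.8 j [-0.62  0.45  0.98  2.06 -0.49  0.88 -0.3 ]
rho 0.0648 ang 141.2 spoke phi if touching 126.9 torque on handle -0.57 -> N at 70mm 8.1
123 [0.4, -0.1, 0.1] [0.0, -0.0, 3.0]
120 [0.8, -0.2, 0.1] [0.0, -0.0, 6.0]
117 [1.1, -0.2, 0.1] [0.0, -0.0, 9.0]
114 [1.4, -0.2, 0.1] [0.0, -0.0, 12.0]
111 [1.8, -0.3, 0.1] [0.0, -0.0, 15.0]
```

{"name": "step_arm", "arguments": {"motion": [{"xyz": [0.3,-0.1,0],"rot": [0,0,3],"claw": 0},{"xyz": [0.6,-0.2,0],"rot": [0,0,6],"claw": 0},{"xyz": [0.9,-0.2,0],"rot": [0,0,9],"claw": 0},{"xyz": [1.2,-0.2,0],"rot": [0,0,12],"claw": 0},{"xyz": [1.5,-0.2,0],"rot": [0,0,14],"claw": 0}]}}

```text
clock: 15.3
ee_pos: [0.4894, -0.1049, 0.1225]
orientation: [-3.141, 0.001, 0.378]
ft_force: [-8.4, -6.1, 7.9]
opening: 0.0004
grip_force: 5.3
```

Run:
```python
from h import *
arc([110,108,106,104,102])
```

```text
at [ 0.4894 -0.1049  0.1225] yaw 21.6 F [-8.43 -6.06  7.89] t 15.3 j [-0.67  0.5   1.04  2.05 -0.55  0.91 -0.52]
rho 0.0651 ang 128.3 spoke phi if touching 114.1 torque on handle -0.68 -> N at 70mm 9.7
110 [0.4, -0.1, 0.0] [-0.0, 0.0, 2.0]
108 [0.7, -0.1, 0.0] [-0.0, 0.0, 4.0]
106 [0.9, -0.2, 0.0] [-0.0, 0.0, 6.0]
104 [1.1, -0.2, 0.0] [-0.0, 0.0, 8.0]
102 [1.3, -0.2, 0.0] [-0.0, 0.0, 10.0]
```

{"name": "step_arm", "arguments": {"motion": [{"xyz": [0.2,0,0],"rot": [0,0,1],"claw": 0},{"xyz": [0.3,-0.1,0],"rot": [0,0,3],"claw": 0},{"xyz": [0.5,-0.1,0],"rot": [0,0,4],"claw": 0}]}}

```text
clock: 15.6
ee_pos: [0.4926, -0.1023, 0.1223]
orientation: [-3.141, 0.003, 0.308]
ft_force: [-11.3, -5.3, 9.6]
opening: 0.0002
grip_force: 6.4
```

Run:
```python
from h import *
arc([108,106])
```

```text
at [ 0.4926 -0.1023  0.1223] yaw 17.7 F [-11.33  -5.3    9.63] t 15.6 j [-0.68  0.51  1.06  2.04 -0.57  0.92 -0.58]
rho 0.0653 ang 124.7 spoke phi if touching 110.5 torque on handle -0.81 -> N at 70mm 11.5
108 [0.3, -0.0, 0.0] [-0.0, 0.0, -0.0]
106 [0.5, -0.1, 0.0] [-0.0, 0.0, 2.0]
```

{"name": "step_arm", "arguments": {"motion": [{"xyz": [0.2,0,0],"rot": [0,0,0],"claw": 0},{"xyz": [0.3,-0.1,0],"rot": [0,0,1],"claw": 0},{"xyz": [0.3,-0.1,0],"rot": [0,0,2],"claw": 0}]}}

```text
clock: 15.9
ee_pos: [0.4948, -0.1008, 0.1223]
orientation: [-3.141, 0.003, 0.273]
ft_force: [-12.5, -7.4, 8.7]
opening: 0.0005
grip_force: 6.7
```

Run:
```python
from h import *
arc([106])
```

```text
at [ 0.4948 -0.1008  0.1223] yaw 15.7 F [-12.54  -7.44   8.68] t 15.9 j [-0.69  0.52  1.07  2.04 -0.58  0.92 -0.61]
rho 0.0653 ang 122.4 spoke phi if touching 108.2 torque on handle -0.95 -> N at 70mm 13.6
106 [0.2, -0.0, 0.0] [-0.0, 0.0, -0.0]
```

Clearly stiff now at about 13 N. I'll let go: back off, rise and move away.

{"name": "step_arm", "arguments": {"motion": [{"xyz": [-0.6,0,0],"rot": [0,0,0],"claw": 0},{"xyz": [-1.4,0,0],"rot": [0,0,0],"claw": 0},{"xyz": [-1.5,0,-2],"rot": [0,0,0],"claw": 0},{"xyz": [-1.5,0,-5],"rot": [0,0,0],"claw": 0},{"xyz": [-2,0,-8],"rot": [0,0,0],"claw": 0}]}}

```text
clock: 16.4
ee_pos: [0.4784, -0.1039, 0.2024]
orientation: [-3.141, -0.0, 0.277]
ft_force: [1.4, 0.6, 0.1]
opening: 0.0007
grip_force: 0.0
```

{"name": "step_arm", "arguments": {"motion": [{"xyz": [-2,0,-2],"rot": [0,0,0],"claw": 0},{"xyz": [-5,0,-4],"rot": [0,0,0],"claw": 0},{"xyz": [-8,0,-5],"rot": [0,0,0],"claw": 0},{"xyz": [-10,0,-5],"rot": [0,0,0],"claw": 0},{"xyz": [-10,0,-5],"rot": [0,0,0],"claw": 0}]}}

```text
clock: 16.9
ee_pos: [0.3821, -0.1306, 0.2513]
orientation: [-3.137, -0.005, 0.28]
ft_force: [0.6, 0.8, -0.8]
opening: 0.0004
grip_force: 0.0
```

Run:
```python
from h import *
snap('top','top6'); print(robot.sense()['ee_pos'],robot.sense()['ft_force'])
a=cv2.resize(cv2.imread('pics/top6.png')[175:295,215:435],None,fx=3.6,fy=3.6,interpolation=cv2.INTER_CUBIC); cv2.imwrite('pics/t6c.png',a)
```

```text
[ 0.38078138 -0.13197464  0.25122946] [-2.15404757 -2.75438267 -1.10800695]
```

View pics/t6c.png

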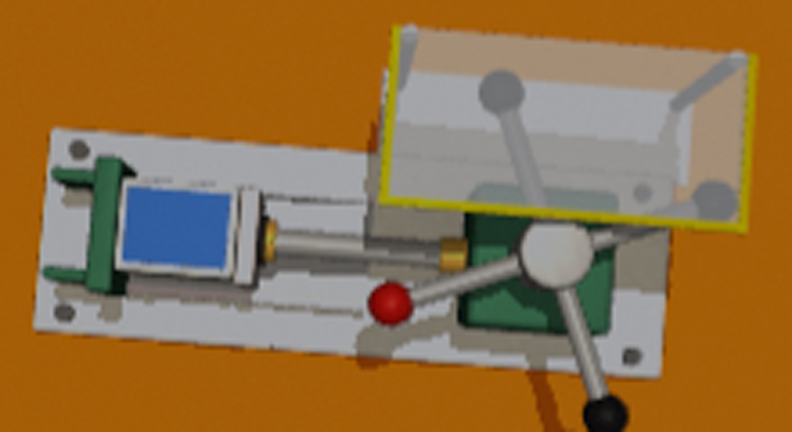

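The crop shows the mould (180,228) clamped square between the end plate (110,228) and the press plate (248,237). The red spoke stayed where it was left, at (390,303), and the arm is clear. I'll hand in.

```bash
python3 -c "
from cell import robot
print(robot.job_done())"
```

```text
the job is handed in; nothing more can be done
None
```

The job is handed in: the white mould stands upright in the trough, clamped against the end plate with the handle clearly stiff (about 13 N at 70 mm, an estimated 30–35 N of clamping), and the robot is clear of everything; setting it down briefly pressed it on the floor with about 40 N at the wrist.

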